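# Proof-pull a strap loop on the sprung bench tester

## Task

Proof-test the brass strap loop on the bench pull tester: pick up the wooden sample block with the brass loop, press it down flush into the blue carriage's nest, then, holding it by its loop and keeping it flush, pull it away from the barrel so that the sprung rod is drawn out until the barrel's mouth stands within the rod's green band. The red band behind the green must never come out; leave the other two samples where they stand, and finish still holding the load there with the gripper, without letting go.

Things in the scene. Friction and masses are not known exactly. Their poses are not given: they have to be found in the camera images.
- loop_brass (a point): Centre of the BRASS strap loop: dark wooden block 44 (x) x 34 (y) x 14 mm high, on its top an upright loop 9 mm thick (x), 30 wide (y), 30 high, slotted along x; thin foot plate and screws end 4 mm above the block. Point on the vertical axis, 29 mm above the underside, 15 below the loop's top. z up. About 80 g; same after half a turn. Grip from above across the 9 mm.
- loop_steel (a point): The same point of an equal sample whose loop is bright silvery steel; leave it where it stands.
- loop_black (a point): The same point of an equal sample whose loop is black; leave it where it stands.
- nest (a point): Centre of the floor of the nest, a recess 49 (x) x 39 (y) mm, 14 deep, its rim chamfered by 3 mm, in the top of the blue carriage (68 x 58 mm). Floor 32 mm, rim 46 mm above the bench. x points to the barrel, z up: pull towards -x. A block seated has 2.5 mm play all round, its top flush with the rim, its loop centre 29 mm above this point, its x along the nest's x (either way round).
- tester: The pull tester, fixed on the bench: grey base 320 x 76 mm, two shafts that carry the carriage, barrel. Origin on the bench under the resting nest's centre; x along it towards the barrel, which it carries at +x. Reaches from x = -115 to +206 mm; nothing but the samples on it is higher than 53 mm.
- mouth (a point): Centre of the mouth of the tester's fixed barrel (dark collar, 35 mm in diameter), 34 mm above the bench, 84 mm from the resting nest's centre; axes as the nest. The carriage's 12 mm steel rod slides out of it.
- carriage (a joint): How far carriage and rod are drawn out of the barrel against its spring, m: 0 at rest, stop at 0.060; springs back if let go. Black rings on the rod every 5 mm up to 0.030; the mouth stands in the green band from 0.034 to 0.046 (middle 0.040), in the red band beyond. Pull 2.5 N at the start, 8 N at 0.040.
Things that resemble listed ones, but are neither listed nor needed, are in the scene too. What is shaped like the part that bears loop_brass but orange is not meant.

How it is judged (in metres and radians):
On the way:
1. the brass sample is pressed down flush into the nest with the carriage at rest (z of loop_brass in the frame of nest below 0.0305 m and horizontal distance between loop_brass and nest below 0.006 m and angle between the x axis of loop_brass and the x axis of nest, either way round below 0.12 rad and angle between loop_brass's own z axis and vertical below 0.06 rad and contact force between sample_brass and carriage above 3 N and value of joint carriage below 0.012 m), for 0.1 s.
At the end, for the whole second after the job is handed in: Gripper still holds the brass sample (over 3 N), carriage still at 34 to 46 mm out (mouth in the green band), over 4 N from sample to nest, under 4 N of fingers on the carriage, sample seated (flush within 2.5 mm, upright within 5 degrees), other samples within 20 mm of their starts (value of joint carriage between 0.034 and 0.046 m and velocity of joint carriage between -0.005 and 0.005 m/s and z of loop_brass in the frame of nest below 0.0315 m and horizontal distance between loop_brass and nest below 0.007 m and angle between loop_brass's own z axis and vertical below 0.09 rad and contact force between the fingers and sample_brass above 3 N and contact force between sample_brass and carriage above 4 N and contact force between the fingers and carriage below 4 N and distance of each of loop_steel, loop_black from where it was at the start of the episode below 0.02 m); the arm keeps its last pose, push and grip.
It fails at once if the red band comes out of the barrel (overload, more than 48 mm) (value of joint carriage above 0.048 m).
It fails at once if another sample is moved by more than 20 mm (distance of any of loop_steel, loop_black from where it was at the start of the episode above 0.02 m).
It also fails if it takes over 38 s, if anything falls off the work surface, if the arm or the gripper's body presses on something with over 40 N, if the wrist force passes 120 N, or if a joint passes its speed limit or range.

## Robot

A 6-joint arm with a two-finger parallel gripper is mounted at the origin on a cart in front of the work surface, level with it; the furniture and walls round the work are solid. World frame = base frame: x ahead of the robot, y to its left, z up, the work surface at z = 0. Lengths are in mm, angles in rad, forces in N, time in s.
With the tool pointing down it reaches from about 300 to 875 mm from the base axis. Payload 6.4 kg.
Tool frame: the origin (TCP) lies between the finger pads; the fingertips stand 17 mm ahead of it and the grasp point (between the pads) lies 2 mm behind it; z points along the fingers, y is the line along which they close (so a half turn about z gives the same grasp; the last joint's range is limited). The gripper opens to 88 mm and grips with 3 to 60 N. Pads are 18 mm wide; open, the fingers measure 123 mm over their backs; the gripper's body (75 mm by 187 mm) begins 45 mm behind the grasp point.
Start: joints at [1.078, 0.181, 1.607, -0, 1.354, -0.206], TCP at [162.647, 551.532, 255.714] pointing down, gripper open.
Joint ranges: [-2.99, 2.99], [-0.89, 2.07], [0.3, 2.58], [-1.14, 4.28], [0, 2.63], [-3.12, 3.12]. Speed limits (rad/s): [2.57, 2.57, 3.01, 3.14, 3.14, 3.14].

## Interface

Orientations are given as [roll, pitch, yaw] about the fixed x, y, z axes, in that order (R = Rz(yaw) Ry(pitch) Rx(roll)).
In Python, from rig import monitor, capture, camera_info, ctrl gives the robot as it stands.
- The arm moves only by the shell command python3 -m pendant 'ROWS' [FORCE]. ROWS is JSON, a list of rows, each an object of numbers: "grip": the opening in per cent of the stroke, from 0 (shut) to 100 (fully open); "tx", "ty", "tz": the shift along the tool's x, y, z in m; "roll": the turn about the tool's z in degrees. In form: [{"grip": .., "tx": .., "ty": .., "tz": .., "roll": ..}, ...]. A call has exactly 5 rows; each row shifts and turns the commanded pose from where the row before left it, along the tool's axes as they then stand; what a row does not reach is not made up. A row lasts 1/8 s, in which the tool goes at most 62.5 mm and 10.7 degrees, less where a joint would pass 70% of its speed; a pose out of reach is approached as far as the arm can. A call is refused whole if a number of a shift passes 0.0625 or a number of a turn 10.7, either way. A call with a gripper value outside its range is refused whole. The fingers move at their own pace and stop on an object; FORCE is the grip in N (left out, the last holds). Time passes only in rows, so rows that do not move let the fingers close, or fill a call up. It gives the time, the measured TCP pose, the force, the opening and the grip force at its end, in the units of the state.
- monitor.read_state(): the state, without advancing time (a new reading comes with each control period).
- capture(name): name is "side" or "top" or "wrist"; returns (picture, depth): 420x560x3 uint8, red, green, blue; 420x560 float32, mm along the optical axis (not along the pixel's ray), 0 where there is no reading.
- camera_info(name): a dict with "camera_matrix" (3x3 intrinsics, pixels), "dist" ([k1, k2, p1, p2, k3] as OpenCV has them; the pictures are not rectified), "rvec" (rotation vector, rad) and "tvec" (3), from world to camera coordinates, as OpenCV has them. Camera axes: x right, y down, z forward; pixel columns grow to the right and rows downward; lengths in mm; the calibration is good to about 2 mm. A picture is of the moment at which its call begins: read the wrist's pose just before it. camera_info takes no time and is no camera call; for the wrist camera it gives the pose at the moment of the call.
- ctrl.sign_off(): hands the job in; it is judged then, once.
The state is a dict: "t": time; "joint_pos": joint angles; "qvel": joint speeds; "tau": joint torques, N m; "tcp_pos": TCP position; "orientation": TCP orientation; "ft_force": force on the tool from outside, world axes, zero at the start; "ft_torque": the same for the moment, N m; "opening": finger opening in mm; "grasp_force": force on a finger pad.
Only numpy, scipy, OpenCV 4.12 (cv2) and the standard library are available. Lean on these libraries where they do the work, as an engineer would, in place of code of your own. Each camera call takes 0.05 s, during which the arm holds its last target. There are 200 camera calls.

## Working session

There is one attempt and no reset: what is moved stays moved. The work goes in short steps, Python scripts to look and compute and a shell command to move; the robot and the scene stay as the last step left them, time stands still between calls to the robot, and variables do not carry over. Pictures are saved under pics/ and viewed, at most 10 in all, crops included, and the job is handed in when it is done.

```bash
ls; mkdir -p pics
cat > h.py <<'E'
import numpy as np,cv2
from rig import monitor,capture,camera_info,ctrl
def ray(ci,uv):
    K=np.array(ci["camera_matrix"]);d=np.array(ci["dist"]);R=cv2.Rodrigues(np.array(ci["rvec"],float))[0];t=np.array(ci["tvec"],float).ravel()
    n=cv2.undistortPoints(np.array(uv,float).reshape(-1,1,2),K,d).reshape(-1,2)
    D=np.c_[n,np.ones(len(n))]
    return -R.T@t,(D@R),R,t
def onz(ci,uv,z):
    C,D,_,_=ray(ci,uv); s=(z-C[2])/D[:,2]; return C+D*s[:,None]
def deproj(ci,uv,depth):
    C,D,_,_=ray(ci,uv); return C+D*np.array(depth).reshape(-1,1)
def save(n,im): cv2.imwrite("pics/"+n,cv2.cvtColor(im,cv2.COLOR_RGB2BGR))
E
python3 - <<'E'
from h import *
print(monitor.read_state())
ims=[]
for n in ("top","side"):
    ci=camera_info(n);im,d=capture(n);np.savez(n+"0.npz",im=im,d=d);save(n+"0.png",im)
    C,D,_,_=ray(ci,[[280,210]]);print(n,C,D)
E
```

```text
pics
{'t': 0.0, 'joint_pos': array([ 1.07769621e+00,  1.81537313e-01,  1.60796099e+00,  8.38926019e-06,
        1.35380569e+00, -2.06340538e-01]), 'qvel': array([ 0.0010409 ,  0.00073088, -0.00070227, -0.00028529,  0.0006785 ,
        0.00064286]), 'tau': array([-6.70958470e-04, -4.33870912e+01, -3.41850078e+01,  7.02454965e-02,
        3.83870944e-02, -1.07225605e-04]), 'tcp_pos': array([162.40294331, 551.07910423, 254.83493261]), 'orientation': array([-3.13991929e+00, -3.58634238e-04,  2.85483096e+00]), 'ft_force': array([ 0.85130235, -0.2266563 ,  0.33335486]), 'ft_torque': array([-0.01099566, -0.00484333, -0.02752013]), 'grasp_force': 0.0, 'opening': 87.99934276174332}
top [398.03794847 -82.45560345 896.10105504] [[ 0.16895039  0.01182087 -0.98557517]]
side [504.66161535 579.3482418  625.67188229] [[ 0.02527839 -0.75889477 -0.65076391]]
```

View pics/top0.png

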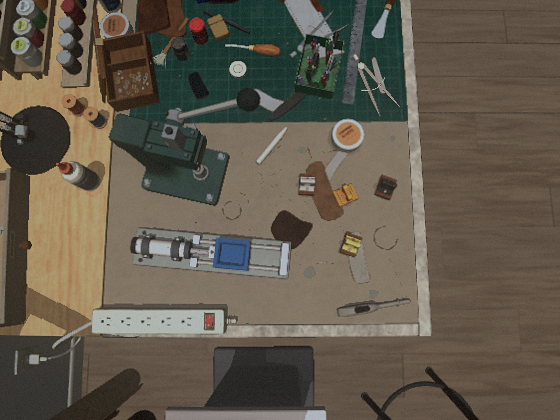

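View pics/side0.png

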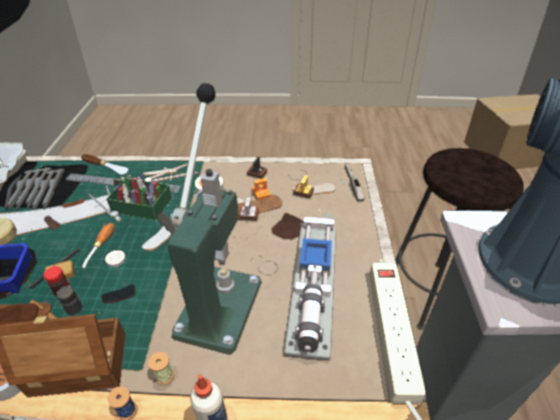

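Candidates in the top view: yellow brass at (350,243), orange (345,195; excluded), steel (308,185) and black (386,187). I choose the one at (350,243). The blue carriage is at (232,253), with the barrel to its left and the powered-strip edge below. Next I check the choice in a close crop and measure.

```bash
cat > m.py <<'E'
from h import *
z=np.load("top0.npz");im=z["im"];d=z["d"];ci=camera_info("top")
hsv=cv2.cvtColor(im,cv2.COLOR_RGB2HSV)
print("axes u,v:",onz(ci,[[280,210],[380,210],[280,310]],0).round(0).tolist())
def blob(lo,hi,box,zz,name):
    m=cv2.inRange(hsv,lo,hi);k=np.zeros_like(m);x0,y0,x1,y1=box;k[y0:y1,x0:x1]=255;m&=k
    n,l,s,c=cv2.connectedComponentsWithStats(m);i=1+np.argmax(s[1:,4])
    ct=np.argwhere(l==i)[:,::-1].astype(float)
    P=onz(ci,ct,zz)[:,:2];r=cv2.minAreaRect(P.astype(np.float32))
    dd=d[l==i];
    print(name,s[i].tolist(),c[i].round(1),"mean",P.mean(0).round(1),"rect",np.round(r[0],1),np.round(r[1],1),round(r[2],1),"zdepth",np.percentile(deproj(ci,ct,dd)[:,2],[5,50,95]).round(0))
blob((20,90,90),(35,255,255),(325,225,375,262),44,"brass")
blob((100,100,60),(125,255,255),(200,230,265,280),46,"blue")
blob((0,0,110),(179,60,255),(290,170,322,200),44,"steel")
for i,(u,v) in enumerate([(133,230),(290,238),(290,277),(133,265)]): print(onz(ci,[[u,v]],12).round(0))
a=cv2.resize(im[150:290,120:410],None,fx=2.7,fy=2.7,interpolation=cv2.INTER_CUBIC);save("crop1.png",a)
E
python3 m.py
```

```text
axes u,v: [[552.0, -72.0, 0.0], [550.0, -282.0, 0.0], [346.0, -71.0, 0.0]]
brass [342, 238, 19, 16, 147] [351.3 245.2] mean [ 472.8 -212.5] rect [ 474.7 -212.1] [31.4 29.1] 68.9 zdepth [14. 18. 46.]
blue [213, 238, 37, 32, 1002] [231.4 253.7] mean [457.5  23.5] rect [457.8  23.8] [68.  58.2] 84.6 zdepth [30. 42. 48.]
steel [290, 170, 22, 30, 252] [295.9 185.2] mean [ 594.8 -104.5] rect [ 596.2 -113.7] [42.1 60. ] 89.6 zdepth [-3.  0.  3.]
[[510. 233.  12.]]
[[491. -92.  12.]]
[[412. -91.  12.]]
[[438. 230.  12.]]
```

View pics/crop1.png

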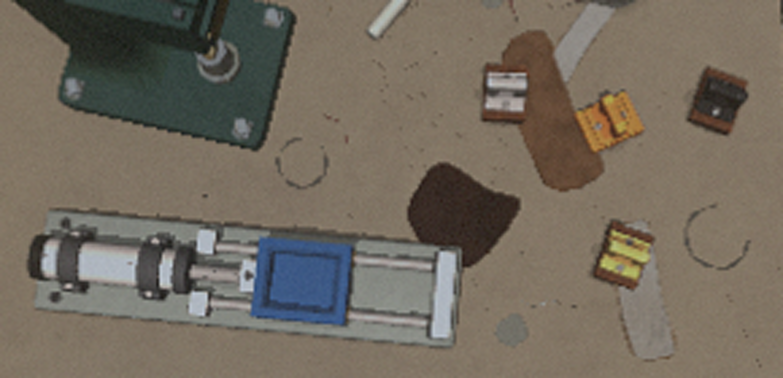

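The crop confirms the two gold straps on the dark wooden block at crop (626,253). Orange is at (610,118), steel (505,92), black (718,98) and the blue nest (302,280). Brass is at about (473,-212) and the nest at (457,23) with its x yaw about 85°. The blue size matches 68x58, so I move over the sample.

```bash
R='[{"tx":-0.0342,"ty":-0.0429}]'; python3 -m pendant '[{"tx":-0.0342,"ty":-0.0429},{"tx":-0.0342,"ty":-0.0429},{"tx":-0.0342,"ty":-0.0429},{"tx":-0.0342,"ty":-0.0429},{"tx":-0.0342,"ty":-0.0429}]'
```

```text
invalid input
```

```bash
python3 -m pendant '[{"tx":-0.0342,"ty":-0.0429},{"tx":-0.0342,"ty":-0.0429},{"tx":-0.0342,"ty":-0.0429},{"tx":-0.0342,"ty":-0.0429},{"tx":-0.0342,"ty":-0.0429}]'; python3 -m pendant '[{"tx":-0.0342,"ty":-0.0429},{"tx":-0.0342,"ty":-0.0429},{"tx":-0.0342,"ty":-0.0429},{"tx":-0.0342,"ty":-0.0429},{"tx":-0.0342,"ty":-0.0429}]'
```

```text
invalid input
invalid input
```

```bash
python3 -m pendant '[{"roll":9.3},{"roll":9.3},{"roll":9.3},{"roll":9.3},{"roll":9.3}]'; python3 -m pendant '[{"roll":9.3},{"roll":9.3},{"roll":9.3},{"roll":9.3},{"roll":9.3}]'
python3 - <<'E'
from h import *
s=monitor.read_state();print(s["tcp_pos"],s["orientation"],s["joint_pos"])
ci=camera_info("wrist");im,d=capture("wrist");np.savez("w1.npz",im=im,d=d,**{k:np.array(v) for k,v in ci.items()});save("w1.png",im)
C,D,_,_=ray(ci,[[280,210]]);print(C,D)
E
```

```text
[162.42742049 551.13173753 254.9156601 ] [-3.14008944e+00 -3.18960564e-04  2.85478866e+00] [ 1.07770421e+00  1.81483024e-01  1.60785709e+00  4.40133531e-06
  1.35378921e+00 -2.06289311e-01]
[ 99.40615369 569.53792991 385.08302353] [[ 0.25860567 -0.07480409 -0.96321833]]invalid input
invalid input
```

View pics/w1.png

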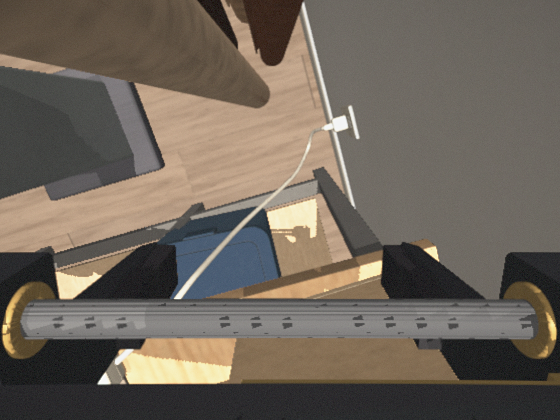

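The wrist view still shows the start place: a drawer box below the hand and cable at (250,210). The rows were refused, so each row needs all its keys. The wrist camera sits 66 mm on the tool's +x side.

```bash
python3 -m pendant '[{"grip":100,"tx":-0.0342,"ty":-0.0429,"tz":0,"roll":0},{"grip":100,"tx":-0.0342,"ty":-0.0429,"tz":0,"roll":0},{"grip":100,"tx":-0.0342,"ty":-0.0429,"tz":0,"roll":0},{"grip":100,"tx":-0.0342,"ty":-0.0429,"tz":0,"roll":0},{"grip":100,"tx":-0.0342,"ty":-0.0429,"tz":0,"roll":0}]'
```

```text
t: 0.78
tcp_pos: [266.2, 295.8, 255.6]
orientation: [3.141, 0.0, 2.855]
ft_force: [0.8, 0.1, 0.1]
opening: 87.9
grasp_force: 0.0
```

```bash
python3 -m pendant '[{"grip":100,"tx":-0.0342,"ty":-0.0429,"tz":0,"roll":0},{"grip":100,"tx":-0.0342,"ty":-0.0429,"tz":0,"roll":0},{"grip":100,"tx":-0.0342,"ty":-0.0429,"tz":0,"roll":0},{"grip":100,"tx":-0.0342,"ty":-0.0429,"tz":0,"roll":0},{"grip":100,"tx":-0.0342,"ty":-0.0429,"tz":0,"roll":0}]' | grep tcp; python3 -m pendant '[{"grip":100,"tx":-0.0342,"ty":-0.0429,"tz":0,"roll":0},{"grip":100,"tx":-0.0342,"ty":-0.0429,"tz":0,"roll":0},{"grip":100,"tx":-0.0342,"ty":-0.0429,"tz":0,"roll":0},{"grip":100,"tx":-0.0342,"ty":-0.0429,"tz":0,"roll":0},{"grip":100,"tx":-0.0342,"ty":-0.0429,"tz":0,"roll":0}]' | grep tcp
python3 -m pendant '[{"grip":100,"tx":0,"ty":0,"tz":0,"roll":9.3},{"grip":100,"tx":0,"ty":0,"tz":0,"roll":9.3},{"grip":100,"tx":0,"ty":0,"tz":0,"roll":9.3},{"grip":100,"tx":0,"ty":0,"tz":0,"roll":9.3},{"grip":100,"tx":0,"ty":0,"tz":0,"roll":9.3}]' | grep tcp;  python3 -m pendant '[{"grip":60,"tx":0,"ty":0,"tz":0,"roll":9.3},{"grip":60,"tx":0,"ty":0,"tz":0,"roll":9.3},{"grip":60,"tx":0,"ty":0,"tz":0,"roll":9.3},{"grip":60,"tx":0,"ty":0,"tz":0,"roll":9.3},{"grip":60,"tx":0,"ty":0,"tz":0,"roll":9.3}]'
python3 - <<'E'
from h import *
s=monitor.read_state();print(s["tcp_pos"],s["orientation"],s["joint_pos"])
ci=camera_info("wrist");im,d=capture("wrist");np.savez("w1.npz",im=im,d=d,**{k:np.array(v) for k,v in ci.items()});save("w1b.png",im)
C,D,_,_=ray(ci,[[280,210]]);print(C,D)
E
```

```text
tcp_pos: [369.6, 41.5, 255.9]
tcp_pos: [473.0, -212.6, 255.5]
tcp_pos: [472.5, -210.7, 255.4]
t: 3.28
tcp_pos: [472.5, -210.7, 255.4]
orientation: [-3.141, -0.0, 1.226]
ft_force: [0.5, -0.1, -0.2]
opening: 53.0
grasp_force: 0.0
[ 472.4819939  -210.6839559   255.41528863] [-3.14105082e+00 -1.71280260e-04  1.22630146e+00] [-6.49171419e-01  5.17945979e-02  1.75020712e+00  8.72113126e-07
  1.34015920e+00 -3.04676798e-01]
[ 493.90842716 -149.58599825  385.56048815] [[-0.08938452 -0.2551209  -0.9629049 ]]
```

View pics/w1b.png

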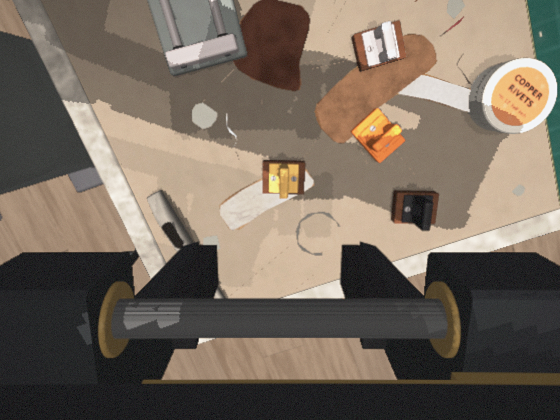

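The wrist view shows brass at (284,178), block long axis nearly along the fingers' closing line; orange at (378,135), steel at (378,45), black at (415,208). I measure the loop and block directly.

```bash
cat > mb.py <<'E'
from h import *
import sys
z=np.load(sys.argv[1]);im=z["im"];d=z["d"];x0,y0,x1,y1=map(int,sys.argv[2:6])
ci={k:z[k] for k in("camera_matrix","dist","rvec","tvec")}
v,u=np.mgrid[y0:y1,x0:x1];uv=np.c_[u.ravel(),v.ravel()].astype(float)
P=deproj(ci,uv,d[y0:y1,x0:x1].ravel());hsv=cv2.cvtColor(im,cv2.COLOR_RGB2HSV)[y0:y1,x0:x1].reshape(-1,3)
zz=P[:,2];print("z pct",np.percentile(zz,[2,20,50,80,95,99]).round(1))
def rep(n,Q):
    r=cv2.minAreaRect(Q[:,:2].astype(np.float32));b=cv2.boxPoints(r);e=[b[1]-b[0],b[2]-b[1]];e=max(e,key=np.linalg.norm)
    print(n,len(Q),"mean",Q.mean(0).round(1),"c",np.round(r[0],1),"size",np.round(r[1],1),"long axis deg",round(np.degrees(np.arctan2(e[1],e[0]))%180,1))
rep("top",P[(zz>39)&(zz<49)])
rep("block",P[(zz>10.5)&(zz<20)])
br=(hsv[:,0]>18)&(hsv[:,0]<36)&(hsv[:,1]>130)&(hsv[:,2]>110)
wood=((hsv[:,0]<12)&(hsv[:,1]>70)&(hsv[:,2]<110))|br
rep("brass ray@44",onz(ci,uv[br&(zz>39)],44))
rep("wood ray@14",onz(ci,uv[wood&(zz>8)&(zz<22)],14))
E
python3 mb.py w1.npz 250 145 320 215
```

```text
z pct [-0.   1.   2.7 15.9 44.2 45.9]
top 287 mean [ 474.1 -215.5   44.9] c [ 474.3 -216.2] size [29.4  8.6] long axis deg 70.3
block 1128 mean [ 474.1 -215.3   16.5] c [ 473.9 -216.6] size [34.3 43.5] long axis deg 159.0
brass ray@44 60 mean [ 475.1 -212.    44. ] c [ 473.7 -215.4] size [28.1  7.5] long axis deg 67.8
wood ray@14 415 mean [ 481.4 -212.3   14. ] c [ 474.7 -216.2] size [33.4 42.1] long axis deg 160.3
```

Sizes and height match (29x9 loop at z 45, block 43x34), and the axis is within 1° of the tool. Descend to TCP z 38 so the fingertips are at 21, then grip.

```bash
python3 -m pendant '[{"grip":60,"tx":-0.0045,"ty":0.0035,"tz":0.055,"roll":0.7},{"grip":60,"tx":0,"ty":0,"tz":0.055,"roll":0},{"grip":60,"tx":0,"ty":0,"tz":0.055,"roll":0},{"grip":50,"tx":0,"ty":0,"tz":0.035,"roll":0},{"grip":50,"tx":0,"ty":0,"tz":0.017,"roll":0}]' 30; python3 -m pendant '[{"grip":0,"tx":0,"ty":0,"tz":0,"roll":0},{"grip":0,"tx":0,"ty":0,"tz":0,"roll":0},{"grip":0,"tx":0,"ty":0,"tz":0,"roll":0},{"grip":0,"tx":0,"ty":0,"tz":0,"roll":0},{"grip":0,"tx":0,"ty":0,"tz":0,"roll":0}]' 30
```

```text
t: 3.95
tcp_pos: [473.2, -215.3, 36.5]
orientation: [-3.138, -0.001, 1.221]
ft_force: [-0.1, 0.2, -0.1]
opening: 44.4
grasp_force: 0.0
t: 4.58
tcp_pos: [475.2, -216.7, 39.9]
orientation: [3.14, 0.001, 1.22]
ft_force: [0.1, 0.4, 5.8]
opening: 8.6
grasp_force: 30.0
```

```bash
python3 -m pendant '[{"grip":0,"tx":0,"ty":0,"tz":-0.01,"roll":0},{"grip":0,"tx":0,"ty":0,"tz":-0.03,"roll":0},{"grip":0,"tx":0,"ty":0,"tz":-0.04,"roll":0},{"grip":0,"tx":0,"ty":0,"tz":-0.02,"roll":0},{"grip":0,"tx":0,"ty":0,"tz":0,"roll":0}]' 30
python3 - <<'E'
from h import *
s=monitor.read_state();print(s["tcp_pos"],s["orientation"],s["ft_force"],s["opening"])
ci=camera_info("wrist");im,d=capture("wrist");np.savez("w2.npz",im=im,d=d,**{k:np.array(v) for k,v in ci.items()});save("w2.png",im)
E
```

```text
t: 5.2
tcp_pos: [475.5, -216.9, 140.7]
orientation: [3.138, 0.001, 1.22]
ft_force: [-0.1, 0.4, -0.7]
opening: 8.7
grasp_force: 30.0
[ 475.47068616 -216.91511117  140.74376364] [3.13767291e+00 1.21401521e-03 1.21954366e+00] [-0.12345272  0.39054349 -0.6623337 ] 8.723711610088648
```

View pics/w2.png

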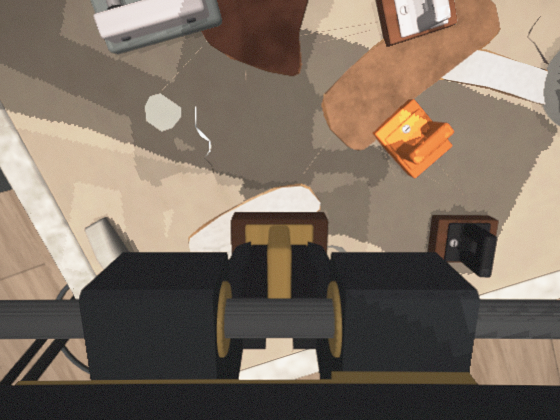

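The block is held straight, at (280,230) in the wrist view. Turn 75° and stop 80 mm short of the nest to see it from the wrist camera.

```bash
python3 -m pendant '[{"grip":0,"tx":0,"ty":0,"tz":0,"roll":10},{"grip":0,"tx":0,"ty":0,"tz":0,"roll":10},{"grip":0,"tx":0,"ty":0,"tz":0,"roll":10},{"grip":0,"tx":0,"ty":0,"tz":0,"roll":10},{"grip":0,"tx":0,"ty":0,"tz":0,"roll":10}]' 30 | grep -E "tcp|ori"
python3 -m pendant '[{"grip":0,"tx":0,"ty":0,"tz":0,"roll":8},{"grip":0,"tx":0,"ty":0,"tz":0,"roll":8},{"grip":0,"tx":0,"ty":0,"tz":0,"roll":6},{"grip":0,"tx":0,"ty":0,"tz":0,"roll":3},{"grip":0,"tx":0,"ty":0,"tz":0,"roll":0}]' 30 | grep -E "tcp|ori"
python3 -m pendant '[{"grip":0,"tx":-0.0239,"ty":-0.0477,"tz":0,"roll":0},{"grip":0,"tx":-0.0239,"ty":-0.0477,"tz":0,"roll":0},{"grip":0,"tx":-0.0239,"ty":-0.0477,"tz":0,"roll":0},{"grip":0,"tx":-0.0239,"ty":-0.0477,"tz":0,"roll":0},{"grip":0,"tx":-0.0239,"ty":-0.0477,"tz":0,"roll":0}]' 30
python3 -m pendant '[{"grip":0,"tx":0,"ty":0,"tz":0,"roll":0},{"grip":0,"tx":0,"ty":0,"tz":0,"roll":0},{"grip":0,"tx":0,"ty":0,"tz":0,"roll":0},{"grip":0,"tx":0,"ty":0,"tz":0,"roll":0},{"grip":0,"tx":0,"ty":0,"tz":0,"roll":0}]' 30 | grep -E "t:|tcp|ori"
python3 - <<'E'
from h import *
s=monitor.read_state();print(s["tcp_pos"],s["orientation"],s["ft_force"],s["opening"])
ci=camera_info("wrist");im,d=capture("wrist");np.savez("w3.npz",im=im,d=d,**{k:np.array(v) for k,v in ci.items()});save("w3.png",im)
E
```

```text
tcp_pos: [473.5, -215.5, 136.9]
orientation: [-3.139, 0.002, 0.341]
tcp_pos: [473.6, -215.6, 137.2]
orientation: [-3.14, 0.002, -0.089]
t: 7.12
tcp_pos: [375.5, 33.5, 138.2]
orientation: [-3.141, 0.001, -0.089]
ft_force: [2.0, 0.5, -1.2]
opening: 9.0
grasp_force: 30.0
t: 7.75
tcp_pos: [377.0, 31.4, 138.7]
orientation: [-3.142, 0.0, -0.091]
[376.98187019  31.40755849 138.65678385] [-3.14158402e+00  2.00552236e-04 -9.08443686e-02] [ 0.39762757 -0.06833184 -1.00104258] 8.449372601965528
```

View pics/w3.png

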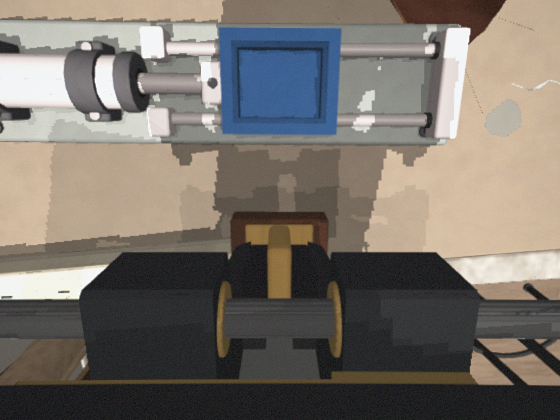

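The carriage is clear at (280,80) with its recess at (280,85), and the held block at (280,228). Both are in one view, so I measure one relative to the other.

```bash
cat > mn.py <<'E'
from h import *
z=np.load("w3.npz");im=z["im"];d=z["d"];ci={k:z[k] for k in("camera_matrix","dist","rvec","tvec")}
v,u=np.mgrid[0:420,0:560];uv=np.c_[u.ravel(),v.ravel()].astype(float)
P=deproj(ci,uv,d.ravel());hsv=cv2.cvtColor(im,cv2.COLOR_RGB2HSV).reshape(-1,3);zz=P[:,2]
def rep(n,Q):
    r=cv2.minAreaRect(Q[:,:2].astype(np.float32));b=cv2.boxPoints(r);e=max([b[1]-b[0],b[2]-b[1]],key=np.linalg.norm)
    print(n,len(Q),"medz",np.median(Q[:,2]).round(1),"mean",Q.mean(0).round(1),"c",np.round(r[0],1),"size",np.round(r[1],1),"deg",round(np.degrees(np.arctan2(e[1],e[0]))%180,1))
bl=(hsv[:,0]>100)&(hsv[:,0]<125)&(hsv[:,1]>100)&(hsv[:,2]>40)&(u.ravel()>210)&(u.ravel()<350)&(v.ravel()<145)
rep("rim",P[bl&(zz>43)&(zz<51)]); rep("rim ray46",onz(ci,uv[bl&(zz>43)&(zz<51)],46))
rep("floor",P[bl&(zz>28)&(zz<37)&(u.ravel()>238)&(u.ravel()<326)&(v.ravel()>45)&(v.ravel()<125)])
box=(u.ravel()>222)&(u.ravel()<338)&(v.ravel()>205)&(v.ravel()<246)
q=box&(zz>80); print("held z",np.percentile(zz[q],[5,25,50,75,95]).round(1))
w=box&(hsv[:,0]<15)&(hsv[:,2]<120)&(zz>80); rep("held wood",P[w])
T=np.array([377.,31.4]);a=-.0905;tx=np.array([np.cos(a),np.sin(a)]);ty=np.array([np.sin(a),-np.cos(a)])
Q=P[w];o=Q[:,:2]-T;print("wood in tool: tx",np.percentile(o@tx,[1,99]).round(1),"ty",np.percentile(o@ty,[1,99]).round(1),"z",np.percentile(Q[:,2],[5,50,95]).round(1))
lo=(u.ravel()>262)&(u.ravel()<298)&(v.ravel()>250)&(v.ravel()<295)&(hsv[:,0]>12)&(hsv[:,0]<36)&(hsv[:,1]>110)
Q=P[lo];o=Q[:,:2]-T
for k in(0,1):pass
print("loop z",np.percentile(Q[:,2],[5,50,95]).round(1),"ty",np.percentile(o@ty,[2,98]).round(1))
E
python3 mn.py
```

```text
rim 6484 medz 46.9 mean [456.8  23.5  46.7] c [454.9  23.8] size [67.8 58. ] deg 84.5
rim ray46 6484 medz 46.0 mean [456.9  23.5  46. ] c [454.9  23.9] size [68. 58.] deg 84.4
floor 5590 medz 33.2 mean [455.4  23.8  33.2] c [454.8  23.7] size [49.7 39.5] deg 84.3
held z [104.5 113.1 114.4 116.6 132.7]
held wood 1734 medz 113.4 mean [391.   29.9 112.4] c [411.2  28. ] size [43.8 60.3] deg 174.6
wood in tool: tx [ 4.8 17. ] ty [-21.2  21.8] z [103.2 113.4 114.9]
loop z [142.2 143.7 144.8] ty [-4.1  4.5]
```

Nest at (454.8, 23.8), x yaw 84.4°, with rim and floor sizes and heights as specified. The block is centred in the hand, its underside 40 mm below the TCP. Move above the nest, check, then press.

```bash
python3 -m pendant '[{"grip":0,"tx":0.03,"ty":0,"tz":0,"roll":0.4},{"grip":0,"tx":0.03,"ty":0,"tz":0.01,"roll":0},{"grip":0,"tx":0.0182,"ty":0.0003,"tz":0.02,"roll":0},{"grip":0,"tx":0,"ty":0,"tz":0.012,"roll":0},{"grip":0,"tx":0,"ty":0,"tz":0,"roll":0}]' 30
python3 -m pendant '[{"grip":0,"tx":0,"ty":0,"tz":0,"roll":0},{"grip":0,"tx":0,"ty":0,"tz":0,"roll":0},{"grip":0,"tx":0,"ty":0,"tz":0,"roll":0},{"grip":0,"tx":0,"ty":0,"tz":0,"roll":0},{"grip":0,"tx":0,"ty":0,"tz":0,"roll":0}]' 30
```

```text
t: 8.43
tcp_pos: [452.8, 24.7, 95.5]
orientation: [-3.141, 0.004, -0.097]
ft_force: [-1.0, -0.9, -0.0]
opening: 8.8
grasp_force: 30.0
t: 9.05
tcp_pos: [454.6, 24.4, 96.8]
orientation: [3.142, -0.0, -0.097]
ft_force: [-1.3, 0.9, -1.6]
opening: 8.3
grasp_force: 30.0
```

```bash
python3 -m pendant '[{"grip":0,"tx":0,"ty":0.0005,"tz":0.006,"roll":0},{"grip":0,"tx":0,"ty":0,"tz":0.006,"roll":0},{"grip":0,"tx":0,"ty":0,"tz":0.006,"roll":0},{"grip":0,"tx":0,"ty":0,"tz":0.004,"roll":0},{"grip":0,"tx":0,"ty":0,"tz":0,"roll":0}]' 30
python3 -m pendant '[{"grip":0,"tx":0,"ty":0,"tz":0.002,"roll":0},{"grip":0,"tx":0,"ty":0,"tz":0.001,"roll":0},{"grip":0,"tx":0,"ty":0,"tz":0.001,"roll":0},{"grip":0,"tx":0,"ty":0,"tz":0,"roll":0},{"grip":0,"tx":0,"ty":0,"tz":0,"roll":0}]' 30
```

```text
t: 9.68
tcp_pos: [454.2, 24.0, 74.2]
orientation: [-3.141, 0.001, -0.097]
ft_force: [-0.2, -0.2, -0.6]
opening: 8.7
grasp_force: 30.0
t: 10.3
tcp_pos: [454.8, 23.9, 71.9]
orientation: [3.141, -0.0, -0.096]
ft_force: [-5.9, 0.9, 13.1]
opening: 8.5
grasp_force: 30.0
```

Flush with 13 N of pressing. I ease the sideways force, hold, and check the seat by depth from the wrist.

```bash
python3 -m pendant '[{"grip":0,"tx":-0.0005,"ty":0,"tz":0.0005,"roll":0},{"grip":0,"tx":0,"ty":0,"tz":0,"roll":0},{"grip":0,"tx":0,"ty":0,"tz":0,"roll":0},{"grip":0,"tx":0,"ty":0,"tz":0,"roll":0},{"grip":0,"tx":0,"ty":0,"tz":0,"roll":0}]' 30
python3 - <<'E'
from h import *
s=monitor.read_state();print(s["tcp_pos"],s["ft_force"],s["ft_torque"])
ci=camera_info("wrist");im,d=capture("wrist");np.savez("w4.npz",im=im,d=d,**{k:np.array(v) for k,v in ci.items()});save("w4.png",im)
E
```

```text
t: 10.92
tcp_pos: [454.8, 23.9, 71.9]
orientation: [3.141, -0.001, -0.096]
ft_force: [-5.8, 0.6, 15.9]
opening: 8.5
grasp_force: 30.0
[454.76511181  23.86488237  71.85179997] [-5.80860634  0.62942921 15.94816482] [0.19811214 1.02448221 0.02364254]
```

View pics/w4.png

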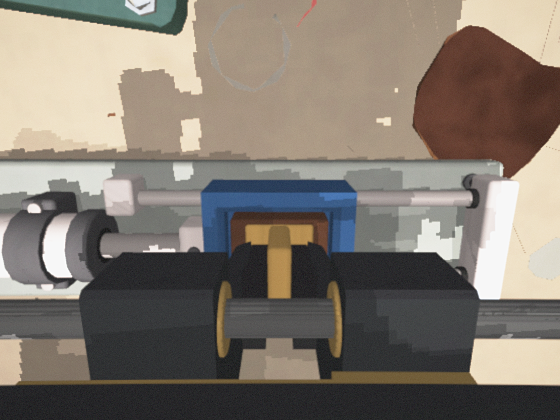

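Seated: the block top (280,230) sits inside the recess, and the fingers are clear of the carriage. Pull 20 mm first, and write a gauge for the carriage displacement.

```bash
cat > g.py <<'E'
from h import *
import sys
if len(sys.argv)>1 and sys.argv[1]=="w4": z=np.load("w4.npz");im=z["im"];d=z["d"];ci={k:z[k] for k in("camera_matrix","dist","rvec","tvec")}
else:
    ci=camera_info("wrist");im,d=capture("wrist");save("wg%s.png"%(sys.argv[1] if len(sys.argv)>1 else ""),im)
s=monitor.read_state();print(s["t"],s["tcp_pos"].round(1),s["ft_force"].round(1),"tilt",s["orientation"].round(3))
v,u=np.mgrid[0:420,0:560];v=v.ravel();u=u.ravel();uv=np.c_[u,v].astype(float)
hsv=cv2.cvtColor(im,cv2.COLOR_RGB2HSV).reshape(-1,3);P=deproj(ci,uv,d.ravel());zz=P[:,2]
ax=np.array([np.cos(np.radians(84.4)),np.sin(np.radians(84.4))])
bl=(hsv[:,0]>100)&(hsv[:,0]<125)&(hsv[:,1]>100)&(hsv[:,2]>40)&(zz>43)&(zz<51)&(v<280)
c=(onz(ci,uv[bl],46)[:,:2]-[454.8,23.8])@ax
lo,hi=np.percentile(c,[.5,99.5]);print("rim z",np.median(zz[bl]).round(1),"carriage ends",lo.round(1),hi.round(1),"out mm",(-(lo+hi)/2).round(1))
w=(hsv[:,0]<15)&(hsv[:,2]<120)&(u>225)&(u<335)&(v>205)&(v<246)&(zz>38)&(zz<60)
Q=onz(ci,uv[w],46)[:,:2]-[454.8,23.8];q=Q@ax;l,h=np.percentile(q,[.5,99.5]);print("block z",np.median(zz[w]).round(1),"ends",l.round(1),h.round(1),"mid",((l+h)/2).round(1))
E
python3 g.py w4
python3 -m pendant '[{"grip":0,"tx":0,"ty":0.002,"tz":0,"roll":0},{"grip":0,"tx":0,"ty":0.004,"tz":0,"roll":0},{"grip":0,"tx":0,"ty":0.005,"tz":0,"roll":0},{"grip":0,"tx":0,"ty":0.005,"tz":0,"roll":0},{"grip":0,"tx":0,"ty":0.004,"tz":0,"roll":0}]' 30; python3 g.py 1
```

```text
10.975 [454.8  23.9  71.9] [-5.3  1.2 16.3] tilt [ 3.141e+00 -1.000e-03 -9.600e-02]
rim z 47.0 carriage ends -33.9 33.7 out mm 0.1
block z 46.7 ends -21.9 21.3 mid -0.3
t: 11.6
tcp_pos: [452.9, 4.6, 71.9]
orientation: [-3.14, -0.001, -0.097]
ft_force: [-4.5, 6.7, 16.0]
opening: 8.8
grasp_force: 30.0
11.65 [452.8   4.3  71.9] [-4.9  4.5 16. ] tilt [-3.141e+00 -1.000e-03 -9.700e-02]
rim z 47.0 carriage ends -53.1 14.5 out mm 19.3
block z 46.7 ends -41.1 2.0 mid -19.6
```

Flush and following: 19.3 mm out. Pull 15 mm more, then trim.

```bash
python3 -m pendant '[{"grip":0,"tx":0,"ty":0.004,"tz":0,"roll":0},{"grip":0,"tx":0,"ty":0.004,"tz":0,"roll":0},{"grip":0,"tx":0,"ty":0.004,"tz":0,"roll":0},{"grip":0,"tx":0,"ty":0.003,"tz":0,"roll":0},{"grip":0,"tx":0,"ty":0,"tz":0,"roll":0}]' 30; python3 g.py 2
```

```text
t: 12.28
tcp_pos: [451.5, -10.1, 71.9]
orientation: [-3.14, -0.001, -0.097]
ft_force: [-4.0, 7.9, 17.2]
opening: 8.3
grasp_force: 30.0
12.325 [451.4 -10.   71.9] [-3.9  8.5 17.1] tilt [-3.14e+00 -1.00e-03 -9.70e-02]
rim z 47.0 carriage ends -67.9 -0.2 out mm 34.1
block z 46.7 ends -55.9 -12.8 mid -34.3
```

```bash
python3 -m pendant '[{"grip":0,"tx":0,"ty":0.002,"tz":0,"roll":0},{"grip":0,"tx":0,"ty":0.002,"tz":0,"roll":0},{"grip":0,"tx":0,"ty":0.002,"tz":0,"roll":0},{"grip":0,"tx":0,"ty":0,"tz":0,"roll":0},{"grip":0,"tx":0,"ty":0,"tz":0,"roll":0}]' 30; python3 -m pendant '[{"grip":0,"tx":0,"ty":0,"tz":0,"roll":0},{"grip":0,"tx":0,"ty":0,"tz":0,"roll":0},{"grip":0,"tx":0,"ty":0,"tz":0,"roll":0},{"grip":0,"tx":0,"ty":0,"tz":0,"roll":0},{"grip":0,"tx":0,"ty":0,"tz":0,"roll":0}]' 30;python3 g.py 3
```

```text
t: 12.95
tcp_pos: [450.9, -15.8, 71.9]
orientation: [-3.14, -0.001, -0.097]
ft_force: [-4.9, 8.2, 16.5]
opening: 8.5
grasp_force: 30.0
t: 13.58
tcp_pos: [450.9, -15.8, 71.9]
orientation: [-3.14, -0.001, -0.097]
ft_force: [-4.2, 8.2, 17.6]
opening: 8.2
grasp_force: 30.0
13.625 [450.9 -15.8  71.9] [-4.2  7.4 16.7] tilt [-3.14e+00 -1.00e-03 -9.70e-02]
rim z 47.0 carriage ends -73.6 -5.9 out mm 39.7
block z 46.7 ends -61.6 -18.4 mid -40.0
```

View pics/wg3.png

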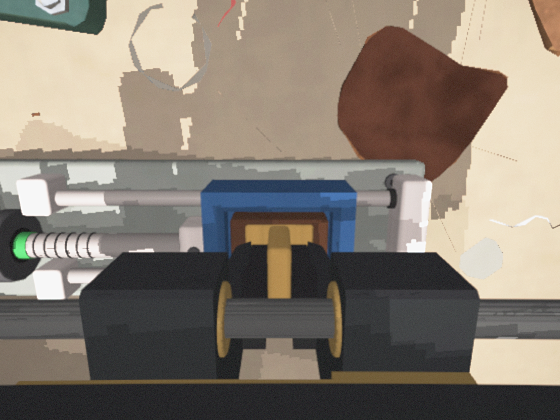

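The mouth at (15,245) stands in the green band, with all the rings out and no red showing. Carriage 39.7 mm out, block flush, 17 N down, steady. Handing in.

```bash
python3 -c "
from rig import ctrl
print(ctrl.sign_off())"
```

```text
the job is handed in; nothing more can be done
None
```

I handed the job in with the brass sample seated flush in the nest and still gripped at 30 N. The carriage was drawn 39.7 mm out, with the mouth in the green band and no red showing. The other samples were not touched, and the hand-in gave no verdict.

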